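# Hold up a fresh roll in the tongs

### The job

The rolls on the wire cooling rack are straight from the oven and too hot to touch, and I want to see whether the small round one is baked through underneath. Take the spring tongs that lie on the worktop, close them gently on the sides of the round roll where it stands on the rack, lift it the right way up to at least 10 cm above the rack and keep it there, over the rack: finish while still holding it up in the tongs. Leave the two long rolls where they lie, and do not touch the round roll with the gripper or crush it.

Things in the scene. Friction and masses are not known exactly. Their poses are not given: they have to be found in the camera images.
- tongs: Steel spring kitchen tongs with black heads, 120 g, lying on their side on the worktop in front of the rack: the two arms open and close level with it. Origin: below the pivot at the back end, on the underside; x runs from the pivot to the heads, y to the left arm, z up. 34 mm high, mid-height z = 17 mm. Heads at x = 205 to 245 mm; a pull ring sticks out 26 mm behind the pivot.
- tongs_left: Left (+y) arm: an upright strip 24 mm high (z 5 to 29 mm), hinged on the pivot, where its origin lies. Gripping zone x = 70 to 150 mm: over both arms' outsides 47 mm wide at x = 70, 51 at 110, 55 at 150 at rest; parallel and 39 mm wide when the heads touch the round roll (each arm has then turned 0.054 rad). 1 mm off this width takes 2 mm off the gap between the heads.
- tongs_right: Right (-y) arm, mirror image of the left; both move together. The spring pushes each arm outward, at x = 110 mm, with about 5 N at rest and 7 N when closed on the roll; so tongs squeezed to 46 to 49 mm stay in the gripper with the heads still open. About half of any further grip force arrives at the heads.
- tongs_grip (a point): Midway between the arms, near the tongs' balance point, where the gripper should take them, 110 mm ahead of the pivot, at mid-height (17 mm above the tongs' underside).
- tongs_jaw (a point): Midway between the tongs' heads, 225 mm ahead of the pivot, 115 mm ahead of tongs_grip, at mid-height. The heads are 40 mm long, 34 mm high and slightly hollowed; at rest 76 mm apart, 89 mm wide over their outsides.
- round_roll: Small round bread roll with a cross cut in its domed top, 54 mm across, 46 mm high, about 60 g, standing on the cooling rack. Origin: centre of its underside, z up. Its sides are upright from 13 to 27 mm above the underside, the widest part.
- long_roll_a: Long bread roll with slanting cuts, 92 x 50 x 42 mm (x, y, z), lying along the rack's x axis. Origin: centre of its underside.
- long_roll_b: The other long roll, like long_roll_a. The three rolls lie side by side in a row along the rack's y axis, 85 mm from centre to centre, in any order: the round one may be in the middle or at either end, with a gap of about 33 mm to its neighbour.
- cooling_rack: Steel wire cooling rack, 170 x 265 mm (x, y), standing fast on the worktop right of the sink. Origin: under its centre, on the worktop; x points away from the robot (turned up to 0.1 rad either way), y to the left, z up; the wires' top is 30 mm above the worktop and nothing stands up from it.
There are look-alikes about, which are no part of the job. Leave any green or purple look-alike of the round_roll alone.

How it is judged:
By the outcome, as a careful person would: the job done as asked, in the order asked, and still so for the second after the job is handed in, while the arm keeps its last pose, push and grip.
It also fails if it takes over 45 s, if anything falls off the work surface, if the arm or the gripper's body presses on something with over 40 N, if the wrist force passes 120 N, or if a joint passes its speed limit or range.

### The arm

A 6-joint arm with a two-finger parallel gripper is mounted at the origin on a cart in front of the work surface, level with it; the furniture and walls round the work are solid. World frame = base frame: x ahead of the robot, y to its left, z up, the work surface at z = 0. Lengths are in m, angles in rad, forces in N, time in s.
With the tool pointing down it reaches from about 0.3 to 0.875 m from the base axis. Payload 6.4 kg.
Tool frame: the origin (TCP) lies at the very end of the fingers, on their centre line; the grasp point (between the pads) lies 19 mm behind it; z points along the fingers, y is the line along which they close (so a half turn about z gives the same grasp; the last joint's range is limited). The gripper opens to 85 mm and grips with 20 to 120 N. Pads are 22 mm wide; open, the fingers measure 114 mm over their backs; the gripper's body (76 mm by 85 mm) begins 54 mm behind the grasp point. The pads swing forward as they close: fully open they stand 13 mm farther back than shut.
Start: joints at [0.995, 0.181, 1.607, -0, 1.354, -0.206], TCP at [0.208, 0.536, 0.231] pointing down, gripper open.
Joint ranges: [-2.99, 2.99], [-0.89, 2.07], [0.3, 2.58], [-1.14, 4.28], [0, 2.63], [-3.12, 3.12]. Speed limits (rad/s): [2.57, 2.57, 3.01, 3.14, 3.14, 3.14].

### API

Orientations are given as a rotation vector (axis times angle).
In Python, from workcell import robot, kin, vision gives the robot as it stands. Calls block until the motion is done:
- robot.reach(position, orientation): joint-space move of the TCP to a pose.
- robot.move_l(position, frame=None, feed=0.15, max_force=None): straight line of the TCP; frame=None keeps the orientation; feed is the mean speed in m/s. With max_force (N) it stops when the force on the tool has changed by that much, and returns True; else False.
- robot.goto_joints(angles): joint-space move.
- robot.command_gripper(opening, f_grip=None): finger opening in m; f_grip is the grip in N (None keeps the last); returns when the fingers have stopped.
- robot.sleep(seconds).
- kin.inverse_kinematics(position, orientation): joint angles nearest the present ones, or None.
- vision.snapshot(name): name is "scene" or "side" or "wrist"; returns a dict with "pixels" (480x640x3 uint8, red, green, blue), "z_map" (480x640 float32, m along the optical axis (not along the pixel's ray), 0 where there is no reading), "K" (3x3 intrinsics, pixels), "origin" and "attitude" of the camera in the world. Camera axes: x right, y down, z forward; pixel columns grow to the right and rows downward; lengths in m; the calibration is good to about 2 mm. A picture is of the moment at which its call begins.
A pose or a line that the arm cannot do raises robot.PlanningError and nothing moves.
- robot.job_done(): hands the job in; it is judged then, once.
Readings, each from a call of its own:
- robot.read_time(): time.
- robot.read_q(): joint angles.
- robot.read_joint_velocities(): joint speeds.
- robot.read_joint_torque(): joint torques, N m.
- robot.read_eef_pos(): TCP position.
- robot.read_eef_rot(): TCP orientation.
- robot.read_force(): force on the tool from outside, world axes, zero at the start.
- robot.read_torque(): the same for the moment, N m.
- robot.read_grip_width(): finger opening in m.
- robot.read_finger_force(): force on a finger pad.
Only numpy, scipy, OpenCV 4.12 (cv2) and the standard library are available. Lean on these libraries where they do the work, as an engineer would, in place of code of your own. Each camera call takes 0.05 s, during which the arm holds its last target. There are 200 camera calls.

## Working session

There is one attempt and no reset: what is moved stays moved. The work goes in short steps, each a Python script; the robot and the scene stay as the last script left them, time stands still between calls to the robot, and variables do not carry over. Pictures are saved under pics/ and viewed, at most 10 in all, crops included, and the job is handed in when it is done.

```bash
ls; mkdir -p pics; python3 - <<'E'
from workcell import robot, vision
import cv2, numpy as np
for n in ["scene","side"]:
    s=vision.snapshot(n); np.savez(f"{n}.npz",**s)
    cv2.imwrite(f"pics/{n}0.png",s["pixels"][:,:,::-1]); print(n,s["origin"],s["attitude"],s["K"])
print(robot.read_time(),robot.read_eef_rot())
E
```

```text
pics
scene [-0.06931149 -0.68271677  0.47857763] [-1.92886618  0.91081526 -0.49593035] [[511.36574926   0.         321.40481462]
 [  0.         511.36574926 240.93761045]
 [  0.           0.           1.        ]]
side [0.46626145 0.41001721 0.6775197 ] [-0.10207817  2.88487502 -1.19762562] [[518.90753326   0.         321.15756432]
 [  0.         518.90753326 238.19431677]
 [  0.           0.           1.        ]]
0.1 [-5.77499937e-01 -3.08746847e+00  2.25509112e-03]
```

View pics/scene0.png

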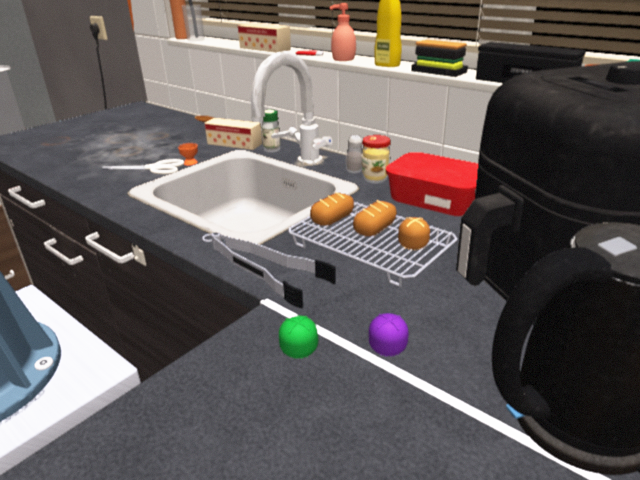

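View pics/side0.png

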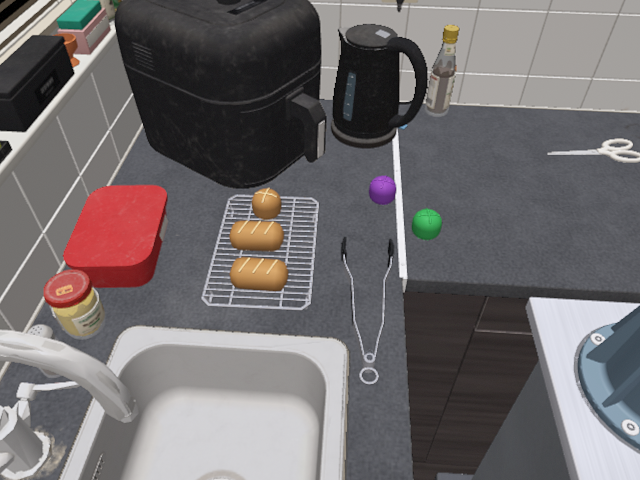

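The round roll is at side px (266,203), the rack's -y end. The tongs lie pivot at (369,358), heads at (345,250)/(391,250); the green and purple look-alikes are at (427,223) and (382,190). Next I'll measure.

```bash
cat > h.py <<'E'
import numpy as np, cv2
from scipy.spatial.transform import Rotation as R
def world(s):
    K=s["K"]; v,u=np.mgrid[:480,:640]; z=s["z_map"]
    c=np.stack([(u-K[0,2])/K[0,0]*z,(v-K[1,2])/K[1,1]*z,z],-1)
    return c@R.from_rotvec(s["attitude"]).as_matrix().T+s["origin"]
def ray(s,u,v,h):
    K=s["K"]; d=R.from_rotvec(s["attitude"]).apply([(u-K[0,2])/K[0,0],(v-K[1,2])/K[1,1],1])
    return s["origin"]+d*(h-s["origin"][2])/d[2]
E
python3 - <<'E'
from h import *
np.set_printoptions(precision=4,suppress=True)
s=dict(np.load("side.npz")); P=world(s); z=P[...,2]
print("table z",np.median(z[330:340,310:335]), "nan",(s["z_map"]==0).sum())
hsv=cv2.cvtColor(s["pixels"],cv2.COLOR_RGB2HSV)
# rolls
m=cv2.inRange(hsv,(5,90,60),(25,255,255)); m[:180]=0;m[300:]=0;m[:,:215]=0;m[:,300:]=0
n,l,st,c=cv2.connectedComponentsWithStats(m)
for i in range(1,n):
    if st[i,4]>100:
        q=P[(l==i)&(z>.02)]; print("roll",c[i],st[i],"lo",np.percentile(q,1,axis=0),"hi",np.percentile(q,99,axis=0), "ray", ray(s,*c[i],.055))
# tongs above table
box=np.zeros_like(m,bool); box[230:390,330:405]=True
t=box&(z>.012)&(z<.05)
print("tong px",t.sum())
for name,(a,b) in dict(L=(330,368),Rr=(372,405)).items():
    mm=t.copy(); mm[:,:a]=0; mm[:,b:]=0; mm[275:]=0
    top=mm&(z>.028); q=P[top]; print(name,len(q),q.mean(0),q.min(0),q.max(0))
for v in range(240,386,8):
    us=np.where(t[v])[0]; print(v,us.min() if len(us) else None,us.max() if len(us) else None, P[v,us[0]] if len(us) else '',P[v,us[-1]] if len(us) else '')
crop=s["pixels"][225:395,190:420,::-1]
cv2.imwrite("pics/crop.png",cv2.resize(crop,None,fx=3.4,fy=3.4,interpolation=cv2.INTER_CUBIC))
E
```

```text
table z -0.0004904365040671599 nan 1513
roll [266.1353 203.9309] [252 188  29  31 695] lo [ 0.5819 -0.3154  0.038 ] hi [ 0.6321 -0.2713  0.0763] ray [ 0.6071 -0.2934  0.055 ]
roll [256.336  235.6777] [ 229  221   55   30 1390] lo [ 0.5676 -0.2329  0.0384] hi [ 0.6534 -0.1884  0.0735] ray [ 0.6122 -0.2107  0.055 ]
roll [258.6589 274.022 ] [ 230  257   58   34 1592] lo [ 0.5507 -0.148   0.0394] hi [ 0.637  -0.1024  0.0731] ray [ 0.5951 -0.1252  0.055 ]
tong px 1047
L 67 [ 0.4609 -0.2132  0.0316] [ 0.4498 -0.2416  0.0281] [ 0.4657 -0.1597  0.0358]
Rr 66 [ 0.381  -0.2159  0.0316] [ 0.3769 -0.2443  0.0281] [ 0.3886 -0.1644  0.0349]
240 343 391 [ 0.4644 -0.2328  0.0338] [ 0.3803 -0.2398  0.0332]
248 341 393 [ 0.4671 -0.2291  0.0173] [ 0.3775 -0.2196  0.0342]
256 342 393 [ 0.4646 -0.2113  0.0157] [ 0.3761 -0.2147  0.0192]
264 344 391 [ 0.4605 -0.1891  0.0197] [ 0.3813 -0.1869  0.0286]
272 346 389 [ 0.4564 -0.1777  0.0123] [ 0.3839 -0.1779  0.0182]
280 349 386 [ 0.4508 -0.158   0.0148] [ 0.3892 -0.1606  0.0172]
288 351 384 [ 0.4473 -0.1328  0.0246] [ 0.3942 -0.1331  0.0291]
296 351 384 [ 0.4466 -0.1227  0.0165] [ 0.3942 -0.1188  0.0263]
304 352 384 [ 0.4448 -0.1027  0.0214] [ 0.3947 -0.1009  0.0285]
312 352 384 [ 0.4444 -0.0864  0.0221] [ 0.3949 -0.0865  0.0269]
320 352 384 [ 0.4438 -0.077   0.014 ] [ 0.3947 -0.0742  0.0228]
328 354 382 [ 0.4405 -0.0593  0.018 ] [ 0.3984 -0.0562  0.0267]
336 357 380 [ 0.4356 -0.045   0.0179] [ 0.401  -0.0462  0.0199]
344 359 378 [ 0.4322 -0.0325  0.0156] [ 0.4035 -0.0362  0.0132]
352 361 376 [ 0.4292 -0.017   0.0184] [ 0.4081 -0.0115  0.0293]
360 363 375 [ 0.4262 -0.0032  0.0191] [ 0.4093 -0.0006  0.0252]
368 365 372 [0.4232 0.0101 0.0196] [0.4131 0.0088 0.0186]
376 360 378 [0.43   0.0214 0.0159] [0.4044 0.0198 0.0164]
384 368 371 [0.4186 0.0333 0.0161] [0.4144 0.0327 0.0157]
```

View pics/crop.png

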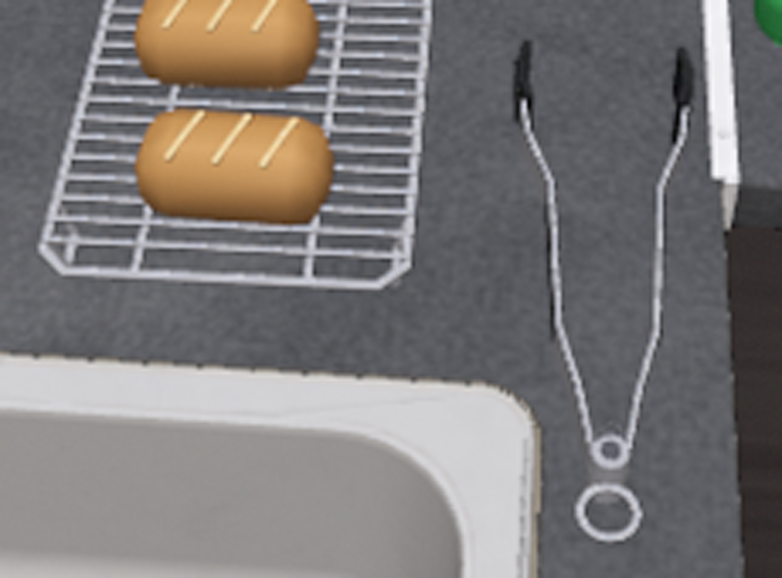

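```bash
python3 - <<'E'
from h import *
np.set_printoptions(precision=4,suppress=True)
s=dict(np.load("side.npz")); P=world(s); z=P[...,2]
c=dict(np.load("scene.npz")); Q=world(c)
for n,S,W in(("side",s,P),("scene",c,Q)):
    hsv=cv2.cvtColor(S["pixels"],cv2.COLOR_RGB2HSV)
    for nm,lo,hi in(("green",(45,90,40),(80,255,255)),("purple",(130,90,40),(160,255,255)),("roll",(5,90,60),(25,255,255))):
        m=cv2.inRange(hsv,lo,hi); k,l,st,ce=cv2.connectedComponentsWithStats(m)
        for i in range(1,k):
            q=W[l==i]; q=q[(q[:,2]>.005)&(S["z_map"][l==i]>0)]
            if st[i,4]<150 or len(q)<100: continue
            a,b=np.percentile(q,[1,99],axis=0)
            if a[0]<.2 or a[0]>.7 or b[2]>.1: continue
            # sphere-free fit: circle in xy from the upright band
            h=q[(q[:,2]-( .03 if nm=="roll" else 0)>.012)&(q[:,2]-(.03 if nm=="roll" else 0)<.03)]
            A=np.c_[2*h[:,:2],np.ones(len(h))]; f=np.linalg.lstsq(A,(h[:,:2]**2).sum(1),rcond=None)[0]
            print(n,nm,ce[i],"lo",a,"hi",b,"circ",f[:2],np.sqrt(max(0,f[2]+f[0]**2+f[1]**2)),len(h))
for n,W in(("side",P),("scene",Q)):
    r=W.reshape(-1,3); 
    f=r[(r[:,1]<-.33)&(r[:,1]>-.7)&(r[:,0]>.35)&(r[:,0]<.8)&(r[:,2]>.08)&(r[:,2]<.35)]
    for x in np.arange(.36,.76,.04):
        g=f[abs(f[:,0]-x)<.02]
        print(n,round(x,2),"fryer ymax",g[:,1].max() if len(g) else None, g[g[:,1].argmax()] if len(g) else '')
print("pivot",ray(s,369.4,357.6,.029),"ring end",ray(s,369,384,.017))
print("tips",ray(s,345,237,.034),ray(s,391,238.5,.034))
def full(a,b): 
    return ray(s,190+a/3.4,225+b/3.4,.03)
print("rack corners",full(40,250),full(68,282),full(380,287),full(412,262),ray(s,319,198,.03),ray(s,229,196,.03))
E
```

```text
side green [426.4178 223.9151] lo [ 0.2882 -0.3147  0.0067] hi [ 0.3377 -0.2723  0.0466] circ [ 0.3118 -0.299 ] 0.02557896487646716 228
side purple [382.1068 189.7614] lo [ 0.3687 -0.4086  0.0066] hi [ 0.417  -0.3643  0.0464] circ [ 0.3915 -0.3909] 0.024817089756439654 195
side roll [266.1353 203.9309] lo [ 0.582  -0.3154  0.038 ] hi [ 0.6321 -0.2715  0.076 ] circ [ 0.6075 -0.2984] 0.025464133476414175 225
side roll [256.336  235.6777] lo [ 0.5682 -0.2329  0.0384] hi [ 0.6534 -0.1888  0.073 ] circ [ 0.6127 -0.2421] 0.055718742057568625 415
side roll [258.6589 274.022 ] lo [ 0.5512 -0.148   0.0393] hi [ 0.637  -0.1028  0.0729] circ [ 0.5943 -0.1536] 0.053463782153824475 433
scene green [297.9223 336.554 ] lo [ 0.2878 -0.3291  0.0063] hi [ 0.3317 -0.285   0.0461] circ [ 0.3142 -0.3027] 0.02600890014106718 432
scene purple [388.1395 334.1172] lo [ 0.3674 -0.4218  0.007 ] hi [ 0.4103 -0.3754  0.0462] circ [ 0.3941 -0.3953] 0.026113794566088516 426
scene roll [188.4094 152.7602] lo [0.637  0.3726 0.0055] hi [0.6851 0.4224 0.0455] circ [0.662  0.3976] 0.022852361530443996 52
scene roll [33
[... 1330 characters left out ...]
2268]
scene 0.52 fryer ymax -0.4174304949895733 [ 0.5326 -0.4174  0.1086]
scene 0.56 fryer ymax -0.42438776982259496 [ 0.5401 -0.4244  0.1678]
scene 0.6 fryer ymax -0.39863231684356776 [ 0.6197 -0.3986  0.2211]
scene 0.64 fryer ymax -0.382579911622191 [ 0.6469 -0.3826  0.1761]
scene 0.68 fryer ymax -0.3866423695542577 [ 0.6602 -0.3866  0.2914]
scene 0.72 fryer ymax -0.4169634090782475 [ 0.7066 -0.417   0.3149]
pivot [ 0.4176 -0.0016  0.029 ] ring end [0.4173 0.0337 0.017 ]
tips [ 0.4611 -0.2403  0.034 ] [ 0.3803 -0.2428  0.034 ]
rack corners [ 0.6819 -0.0892  0.03  ] [ 0.665  -0.0719  0.03  ] [ 0.5226 -0.0796  0.03  ] [ 0.5092 -0.095   0.03  ] [ 0.5144 -0.3466  0.03  ] [ 0.687 -0.339  0.03 ]
```

Roll centre is about (0.608,-0.300). The tongs grip point is about (0.4196,-0.107), heading -1.555 rad. The look-alikes and the air fryer leave clearance for an approach along +x, yaw -0.12.

```bash
cat >> h.py <<'E'
def ori(yaw,flip):   # tool down; tongs heading yaw; tool x along heading (flip=0) or against it
    a=yaw+np.pi*flip
    return R.from_matrix(np.array([[np.cos(a),np.sin(a),0],[np.sin(a),-np.cos(a),0],[0,0,-1]]).T).as_rotvec()
E
python3 - <<'E'
from h import *
from workcell import robot,kin
np.set_printoptions(precision=3,suppress=True)
d=lambda y:np.array([np.cos(y),np.sin(y)])
g2=np.array([.608,-.300])-.115*d(-.12)
for f in(0,1):
    for p,y in(([.4196,-.107,.12],-1.555),([*g2,.20],-.12),([*g2,.034],-.12)): print(f,p,kin.inverse_kinematics(p,ori(y,f)))
E
```

```text
0 [0.4196, -0.107, 0.12] [-0.525 -0.002  2.051  0.     1.093  2.601]
0 [np.float64(0.49382700687680536), np.float64(-0.2862330961617743), 0.2] [-0.733  0.201  1.649 -0.     1.292  0.958]
0 [np.float64(0.49382700687680536), np.float64(-0.2862330961617743), 0.034] [-0.733  0.425  1.742 -0.     0.975  0.958]
1 [0.4196, -0.107, 0.12] [-0.525 -0.002  2.051 -0.     1.093 -0.541]
1 [np.float64(0.49382700687680536), np.float64(-0.2862330961617743), 0.2] [-0.733  0.201  1.649  0.     1.292 -2.184]
1 [np.float64(0.49382700687680536), np.float64(-0.2862330961617743), 0.034] [-0.733  0.425  1.742  0.     0.975 -2.184]
```

```bash
python3 - <<'E'
from h import *
from workcell import robot,vision
np.set_printoptions(precision=4,suppress=True)
robot.reach([.4196,-.107,.13],ori(-1.555,1))
print(robot.move_l([.4196,-.107,.001],feed=.08,max_force=8),robot.read_eef_pos())
robot.command_gripper(.047,f_grip=20); print(robot.read_grip_width(),robot.read_finger_force(),robot.read_force())
robot.move_l([.4196,-.107,.14],feed=.08)
print(robot.read_grip_width(),robot.read_finger_force(),robot.read_force(),robot.read_time())
s=vision.snapshot("side"); np.savez("side1.npz",**s); c=vision.snapshot("scene"); np.savez("scene1.npz",**c)
cv2.imwrite("pics/lift.png",np.hstack([s["pixels"][100:440,240:520],c["pixels"][100:440,140:480]])[:,:,::-1])
E
```

```text
False [ 0.42   -0.1072  0.0014]
0.0473033103020858 6.685970798134804 [-0.9163 -0.1235  5.8976]
0.047212113082289855 5.373969376087189 [ 0.6946 -0.6169 -2.0944] 6.65
```

View pics/lift.png

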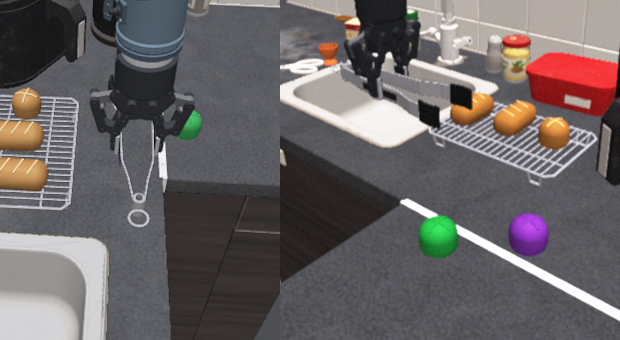

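The tongs hang level in the gripper: pivot at side px (378,298), heads at scene px (288,212) and (321,196). Now I'll measure how they sit in the hand, from depth.

```bash
python3 - <<'E'
from h import *
np.set_printoptions(precision=4,suppress=True)
for n,(r0,r1,c0,c1) in(("side1",(255,330,355,405)),("scene1",(170,235,265,345))):
    S=dict(np.load(n+".npz")); W=world(S)[r0:r1,c0:c1].reshape(-1,3)
    q=W[(W[:,2]>.11)&(W[:,2]<.2)&(W[:,0]>.35)&(W[:,0]<.5)]
    for y0 in np.arange(-.27,.06,.02):
        g=q[(q[:,1]>=y0)&(q[:,1]<y0+.02)]
        if len(g)>3: print(n,round(y0,2),len(g),np.percentile(g,3,axis=0),np.percentile(g,97,axis=0))
    print("y range",q[:,1].min(),q[:,1].max())
E
```

```text
side1 -0.11 7 [ 0.3877 -0.0977  0.1428] [ 0.3957 -0.092   0.1504]
side1 -0.09 47 [ 0.3939 -0.0884  0.1465] [ 0.4413 -0.0703  0.1663]
side1 -0.07 104 [ 0.396  -0.0696  0.1433] [ 0.4398 -0.0504  0.1668]
side1 -0.05 106 [ 0.4005 -0.0496  0.1431] [ 0.4343 -0.0312  0.1669]
side1 -0.03 115 [ 0.4054 -0.0294  0.1444] [ 0.4296 -0.0111  0.1667]
side1 -0.01 302 [ 0.4084 -0.0084  0.1415] [0.4256 0.009  0.1714]
side1 0.01 93 [0.4038 0.0102 0.1529] [0.4288 0.0295 0.1566]
side1 0.03 39 [0.4081 0.0302 0.1527] [0.4236 0.0342 0.1564]
y range -0.09791933044864282 0.03431351850267772
scene1 -0.25 428 [ 0.3811 -0.2465  0.1393] [ 0.4596 -0.2308  0.1711]
scene1 -0.23 447 [ 0.3808 -0.2296  0.1391] [ 0.4599 -0.2106  0.1711]
scene1 -0.21 295 [ 0.3833 -0.2093  0.1424] [ 0.4587 -0.1905  0.1688]
scene1 -0.19 248 [ 0.3852 -0.1897  0.143 ] [ 0.4573 -0.1707  0.166 ]
scene1 -0.17 174 [ 0.4433 -0.169   0.1428] [ 0.4513 -0.1513  0.1658]
scene1 -0.15 136 [ 0.4422 -0.1493  0.1429] [ 0.4453 -0.1305  0.1659]
scene1 -0.13 83 [ 0.4421 -0.1295  0.1426] [ 0.458  -0.1141  0.171 ]
y range -0.24777278086465887 -0.11273023366413115
```

```bash
python3 - <<'E'
from h import *
from workcell import robot,vision
np.set_printoptions(precision=4,suppress=True)
y=-.12; g=np.array([.6087,-.3001])-.1175*np.array([np.cos(y),np.sin(y)])
robot.reach([.4196,-.107,.19],ori(y,1))
robot.move_l([*g,.19],feed=.12)
print(robot.move_l([*g,.075],feed=.06,max_force=6),robot.read_eef_pos(),robot.read_force(),robot.read_grip_width(),robot.read_time())
s=vision.snapshot("side"); np.savez("side2.npz",**s); c=vision.snapshot("scene"); np.savez("scene2.npz",**c)
a=cv2.resize(s["pixels"][150:330,180:400],None,fx=1.8,fy=1.8); b=cv2.resize(c["pixels"][130:310,300:500],None,fx=1.8,fy=1.8)
cv2.imwrite("pics/over.png",np.hstack([a,b])[:,:,::-1])
E
```

```text
False [ 0.4923 -0.2862  0.0753] [ 0.3696  0.0327 -1.245 ] 0.046838636978862924 11.8667
```

View pics/over.png

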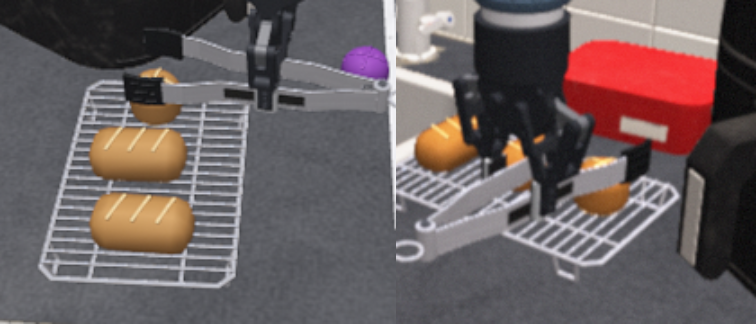

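Both heads straddle the roll from above (side crop (143,88) and (163,42)). I'll check their centring by depth.

```bash
python3 - <<'E'
from h import *
np.set_printoptions(precision=4,suppress=True)
for n in("side2","scene2"):
    S=dict(np.load(n+".npz")); W=world(S); d=S["pixels"].max(-1)<60
    for nm,lo,hi in(("L",-.285,-.23),("R",-.36,-.315)):
        m=d&(W[...,0]>.56)&(W[...,0]<.67)&(W[...,1]>lo)&(W[...,1]<hi)&(W[...,2]>.065)&(W[...,2]<.12)
        q=W[m]; 
        if len(q)>10: print(n,nm,len(q),np.percentile(q,2,axis=0),np.percentile(q,98,axis=0),q.mean(0))
E
```

```text
side2 L 301 [ 0.5953 -0.2653  0.0764] [ 0.6301 -0.2576  0.1083] [ 0.6123 -0.2608  0.0932]
side2 R 305 [ 0.5844 -0.3387  0.0758] [ 0.6214 -0.3296  0.1074] [ 0.6031 -0.3349  0.0924]
scene2 R 238 [ 0.5877 -0.3435  0.0751] [ 0.6234 -0.3354  0.1068] [ 0.603  -0.3405  0.092 ]
```

```bash
python3 - <<'E'
from h import *
from workcell import robot,vision
np.set_printoptions(precision=4,suppress=True)
p=robot.read_eef_pos(); 
print(robot.move_l([.4921,-.2860,.0355],feed=.05,max_force=6),robot.read_eef_pos(),robot.read_force())
for w in(.044,.042,.040,.038,.036):
    robot.command_gripper(w,f_grip=20); print(w,robot.read_grip_width(),robot.read_finger_force(),robot.read_force())
    if robot.read_finger_force()>17: break
print(robot.read_time())
s=vision.snapshot("side"); c=vision.snapshot("scene")
a=cv2.resize(s["pixels"][150:330,180:400],None,fx=1.8,fy=1.8); b=cv2.resize(c["pixels"][130:310,300:500],None,fx=1.8,fy=1.8)
cv2.imwrite("pics/grip.png",np.hstack([a,b])[:,:,::-1])
E
```

```text
False [ 0.4923 -0.2862  0.0358] [ 0.1449  0.2054 -0.9069]
0.044 0.04422150657443719 5.824199393391609 [ 0.0842  0.5214 -0.1804]
0.042 0.04208452411819739 6.141599714756012 [ 0.9193  0.3326 -2.2705]
0.04 0.04010708366811006 6.548981890082359 [-0.1329  0.0256 -1.6575]
0.038 0.038119291722937876 12.280795276165009 [ 0.9277  0.0846 -1.256 ]
0.036 0.03800199710660798 20.691234469413757 [-1.1247  0.2276 -0.1969]
13.9917
```

View pics/grip.png

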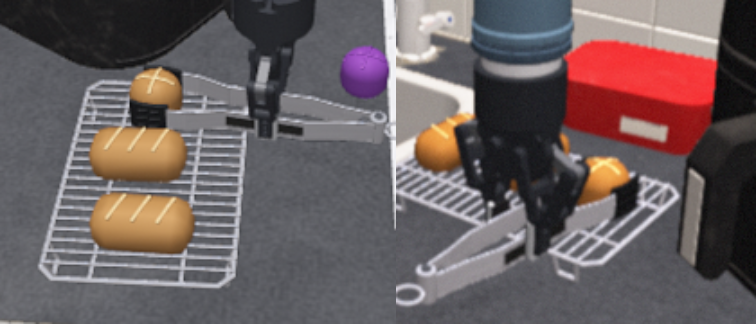

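The heads are closed on the roll's sides (side crop (150,113) and (175,75)), and the width stalls at 38 mm with 20 N. I'll lift slowly: 5 mm, then on up to +0.14 m.

```bash
python3 - <<'E'
from h import *
from workcell import robot,vision
np.set_printoptions(precision=4,suppress=True)
for z in(.045,.175):
    robot.move_l([.4921,-.2860,z],feed=.05); print(robot.read_grip_width(),robot.read_finger_force(),robot.read_force())
robot.sleep(.5); print(robot.read_time(),robot.read_eef_pos())
s=vision.snapshot("side"); c=vision.snapshot("scene")
for n,S in(("side",s),("scene",c)):
    W=world(S); hsv=cv2.cvtColor(S["pixels"],cv2.COLOR_RGB2HSV)
    m=(cv2.inRange(hsv,(5,90,60),(25,255,255))>0)&(W[...,2]>.1)&(abs(W[...,0]-.61)<.06)&(abs(W[...,1]+.3)<.06)
    q=W[m]; print(n,len(q),np.percentile(q,[1,99],axis=0))
a=cv2.resize(s["pixels"][80:330,180:400],None,fx=1.7,fy=1.7); b=cv2.resize(c["pixels"][60:310,300:500],None,fx=1.7,fy=1.7)
cv2.imwrite("pics/up.png",np.hstack([a,b])[:,:,::-1])
E
```

```text
0.038010513212700325 20.656904876232147 [ 0.0937 -0.1085 -1.3383]
0.03779275257745555 20.657716691493988 [-0.3047 -0.1823 -1.6413]
17.6833 [ 0.4921 -0.286   0.175 ]
side 524 [[ 0.5811 -0.3274  0.1902]
 [ 0.6312 -0.2744  0.2148]]
scene 524 [[ 0.5833 -0.33    0.184 ]
 [ 0.6204 -0.2848  0.215 ]]
```

View pics/up.png

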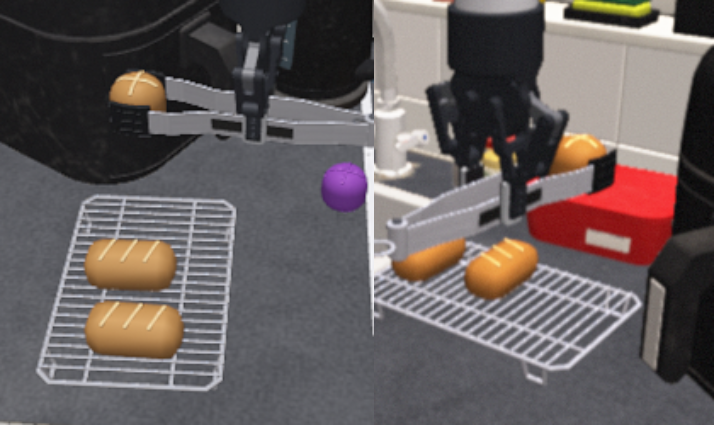

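The roll is upright in the heads (side crop (137,92)) with its underside about 0.169 m up, 14 cm above the rack. The long rolls haven't moved.

```bash
python3 -c "
from workcell import robot
print(robot.read_grip_width(),robot.job_done())"
```

```text
the job is handed in; nothing more can be done
0.0382429645069884 None
```

The job is handed in: the round roll is held upright in the tongs about 14 cm above the rack, gripped at about 20 N, and the two long rolls were left where they lay.

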